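# Stow the flux tin and latch the sealed dry case

## Task

Put the white flux tin flat into the round nest inside the open dry case. Then swing the orange lid down and press on its black pad until the latch at the front catches and holds the lid shut against the springy seal. Press slowly and by feel, never with more than about 30 N on the case or its lid, and leave the other things on the bench where they are.

Things in the scene. Friction and masses are not known exactly. Their poses are not given: they have to be found in the camera images.
- flux_tin: round white tin with a red and white top, 51 mm diameter, 23 mm high, standing upright loose on the bench, 50 to 100 g; origin at the centre of its underside, z up
- dry_case: grey open-topped tub, fixed to the bench: 160 mm in x (depth) by 200 mm in y (width), walls 45 mm high and 8 mm thick, inner floor 8 mm above the bench; origin at the centre of its underside on the bench, x points from the latch (front, towards the robot) to the hinge (back), z up
- nest (a point): centre of the bottom of the round nest (58 mm wide, 10 mm deep hole in a black block whose top is 18 mm above the bench) inside the case, 20 mm in front of the case's centre; 8 mm above the bench, axes as the case's
- hinge (a point): middle of the lid's hinge line, 80 mm behind the case's centre and 60 mm above the bench; axes as the case's, the hinge line runs along y
- case_lid (a joint): lid angle in rad: 0 level, grows as it opens, 1.57 upright, stop at 1.9. Stiff hinge: the lid stays where it is left (about 1 to 2 N at its free edge moves it). Let go unlatched, the seal lifts it back to about 0.08 or more; latched it rests between -0.035 and 0.042, as the latch is set
- press_pad (a point): centre of the outer (upper) face of the thin black pad, 24 x 70 mm, on the orange lid: 132 mm from the hinge line, 6.5 mm off the lid's mid-plane; axes turn with the lid, z its outward normal, x to the hinge. The lid is a 10 mm plate, 160 mm from hinge line to free edge, 200 mm wide, with a 9 mm lip at the middle of the free edge that enters the latch
- side_cutter: red-handled side cutter, 52 x 128 x 14 mm, loose on the bench, to be left alone; origin at the centre of its underside
- solder_reel: reel with blue flanges, 64 mm diameter, 50 mm high, standing loose, to be left alone; origin at the centre of its underside
- driver_blue: blue screwdriver, 210 mm long, 28 mm thick, lying loose, to be left alone; origin under its centre
- battery_pack: blue battery pack, 129 x 104 x 62 mm, standing loose, to be left alone; origin at the centre of its underside
- seal_front (a point): middle of the top of the case's front wall, 45 mm above the bench, under the black springy bulb seal, which stands up to 23 mm higher while nothing presses on it. The lid meets the seal at about 0.08 rad; it then resists with about 4 N at the pad, growing about 0.5 N per mm
- latch_area (a point): nominal place of the lid's lip when caught, 60 mm above the bench, 86 mm in front of the case's centre. A black block with a red sprung tongue stands 21 mm out of the wall here, up to 81 mm high. The real catch is up to 6 mm above or below, unread. The tongue adds a few N, then snaps over the lip; 1 mm lower is a rubber stop, force climbs steeply. 18 to 22 N on the pad surely catches
Not all that is in view belongs to the job. What is meant by the flux_tin is not yellow, and is the larger of those in its own colour.

How it is judged:
On the way, in this order (a step that is already met when the one before it is completed fails the run):
1. the tin stands flat in the nest, let go, with the lid still open (horizontal distance between flux_tin and nest below 0.006 m and z of flux_tin in the frame of nest below 0.004 m and angle between flux_tin's own z axis and vertical below 0.12 rad and contact force between the fingers and flux_tin below 0.2 N and value of joint case_lid above 0.8 rad), for 0.2 s.
2. the lid is swung down almost to the seal (value of joint case_lid below 0.2 rad), for 0.1 s.
At the end, for the whole second after the job is handed in: The lid is held down by its latch with nothing pressing on it (lid angle below 0.055 rad; an unlatched lid springs back to about 0.08 or more), and the flux tin stands flat in its nest (within 6 mm of the centre, 4 mm of the bottom, tilt under 0.12 rad) at rest (horizontal distance between flux_tin and nest below 0.006 m and z of flux_tin in the frame of nest below 0.004 m and angle between flux_tin's own z axis and vertical below 0.12 rad and value of joint case_lid between -0.05 and 0.055 rad and linear speed of flux_tin below 0.02 m/s); the robot touches nothing.
It fails at once if the robot pushes on the case or its lid with more than 30 N (contact force between any of the arm, the fingers and dry_case above 30 N).
It fails at once if the side cutter is shoved or lifted from its place (more than 30 mm) (distance of side_cutter from where it was at the start of the episode above 0.03 m).
It fails at once if the reel is shoved or lifted from its place (more than 30 mm) (distance of solder_reel from where it was at the start of the episode above 0.03 m).
It fails at once if the blue screwdriver is shoved or lifted from its place (more than 30 mm) (distance of driver_blue from where it was at the start of the episode above 0.03 m).
It fails at once if the battery pack is shoved or lifted from its place (more than 30 mm) (distance of battery_pack from where it was at the start of the episode above 0.03 m).
It also fails if it takes over 67 s, if anything falls off the work surface, if the arm or the gripper's body presses on something with over 40 N, if the wrist force passes 120 N, or if a joint passes its speed limit or range.

## Robot

A 6-joint arm with a two-finger parallel gripper is mounted at the origin on a cart in front of the work surface, level with it; the furniture and walls round the work are solid. World frame = base frame: x ahead of the robot, y to its left, z up, the work surface at z = 0. Lengths are in m, angles in rad, forces in N, time in s.
With the tool pointing down it reaches from about 0.3 to 0.775 m from the base axis. Payload 14.6 kg.
Tool frame: the origin (TCP) lies between the finger pads; the fingertips stand r.nose_length ahead of it and the grasp point (between the pads) is the TCP (r.nose_length is the distance from the TCP to the fingertips, in m); z points along the fingers, y is the line along which they close (so a half turn about z gives the same grasp; the last joint's range is limited). The gripper opens to 85 mm and grips with 20 to 120 N. Pads are 22 mm wide; open, the fingers measure 114 mm over their backs; the gripper's body (76 mm by 85 mm) begins 54 mm behind the grasp point. The pads swing forward as they close: fully open they stand 13 mm farther back than shut.
Start: joints at [-1.367, 0.3, 1.521, -0, 1.321, -0.067], TCP at [0.147, -0.53, 0.25] pointing down, gripper open.
Joint ranges: [-3.03, 3.03], [-0.79, 2.21], [0.23, 2.52], [-1.04, 4.18], [0, 3.07], [-2.55, 2.55]. Speed limits (rad/s): [2.22, 2.22, 2.57, 3.14, 3.14, 3.14].

## Interface

Orientations are given as a unit quaternion [x, y, z, w].
In Python, from bench import r gives the robot as it stands. The module is installed in compiled form; this text tells all that it offers.
- The arm moves only by the tool arm_command, never from a script. Its argument "commands" is a list of rows, each an object of numbers: "claw": the finger opening in mm, from 0 to 85.4; "tx", "ty", "tz": the shift along the tool's x, y, z in units of 30 mm (1.0 is 30 mm); "turn": the turn about the tool's z in units of 6 degrees (1.0 is 6 degrees). A call has 1 to 12 rows; each row shifts and turns the commanded pose from where the row before left it, along the tool's axes as they then stand; what a row does not reach is not made up. A row lasts 1/12 s, in which the tool goes at most 41.7 mm and 7.16 degrees, less where a joint would pass 70% of its speed; a pose out of reach is approached as far as the arm can. A call is refused whole if a number of a shift passes 1 or a number of a turn 1, either way. A call with a gripper value outside its range is refused whole. The fingers move at their own pace and stop on an object; the grip force is fixed at half the most. Time passes only in rows, so rows that do not move let the fingers close. It gives the time, the measured TCP pose, the force, the opening and the grip force at its end, in the units of the state.
- r.state(): the state, without advancing time (a new reading comes with each control period).
- r.read_camera(name): name is "scene" or "top" or "wrist"; returns a dict with "img" (420x560x3 uint8, red, green, blue), "depth" (420x560 float32, m along the optical axis (not along the pixel's ray), 0 where there is no reading), "fx", "fy", "cx", "cy" (pixels), "dist_coeffs" ([k1, k2, p1, p2, k3] as OpenCV has them; the pictures are not rectified), "camera_from_world" (4x4, takes a point from world to camera coordinates). Camera axes: x right, y up, looking along -z (the intrinsics and any distortion apply to the point x, -y, -z); pixel columns grow to the right and rows downward; lengths in m; the calibration is good to about 2 mm. A picture is of the moment at which its call begins.
- r.hand_in(): hands the job in; it is judged then, once.
The state is a dict: "clock": time; "joints": joint angles; "joint_velocities": joint speeds; "joint_torque": joint torques, N m; "tcp_pos": TCP position; "eef_rot": TCP orientation; "force": force on the tool from outside, world axes, zero at the start; "moment": the same for the moment, N m; "width": finger opening in m; "grasp_force": force on a finger pad.
Only numpy, scipy, OpenCV 4.12 (cv2) and the standard library are available. Lean on these libraries where they do the work, as an engineer would, in place of code of your own. Each camera call takes 0.05 s, during which the arm holds its last target. There are 200 camera calls.

## Working session

There is one attempt and no reset: what is moved stays moved. The work goes in short steps, Python scripts to look and compute and a tool call to move; the robot and the scene stay as the last step left them, time stands still between calls to the robot, and variables do not carry over. Pictures are saved under pics/ and viewed, at most 10 in all, crops included, and the job is handed in when it is done.

Besides the shell and the picture viewer there is one more tool, called after "Call:" as name(argument=value, ...) on one line, values as JSON. arm_command: Moves the arm, as the interface text tells. Its arguments: {"type":"object","properties":{"commands":{"type":"array"}},"required":["commands"]}

```bash
mkdir -p pics; cat > h.py <<'E'
import numpy as np, cv2
from bench import r
def cam(n):
    c=r.read_camera(n); c['K']=np.array([[c['fx'],0,c['cx']],[0,c['fy'],c['cy']],[0,0,1]],float)
    c['D']=np.array(c['dist_coeffs'],float); c['M']=np.linalg.inv(np.array(c['camera_from_world'])); return c
def world(c):
    h,w=c['depth'].shape
    u,v=np.meshgrid(np.arange(w),np.arange(h))
    p=cv2.undistortPoints(np.stack([u,v],-1).reshape(-1,1,2).astype(np.float64),c['K'],c['D']).reshape(h,w,2)
    d=c['depth'].astype(float)
    P=np.stack([p[...,0]*d,-p[...,1]*d,-d,np.ones_like(d)],-1)@c['M'].T
    P[d==0]=np.nan
    return P[...,:3]
def save(c,n): cv2.imwrite(f'pics/{n}.png',c['img'][...,::-1])
E
python3 - <<'E'
from h import *
for n in('top','scene'):
    c=cam(n); save(c,n+'0'); W=world(c); np.save(n+'.npy',W); print(n,c['M'][:3,3],np.nanmin(W,(0,1)),np.nanmax(W,(0,1)))
print(r.state(), r.nose_length)
E
```

```text
top [0.41291208 0.10221779 1.4173349 ] [-0.30800135 -1.06913688 -0.77642148] [0.92623389 1.3550146  0.69750766]
scene [0.05976934 1.05467678 0.53904788] [-0.36841669 -3.57078183 -0.7646591 ] [2.21285586 0.73491732 0.62792033]
{'clock': 0.1, 'joints': array([-1.36658421e+00,  3.00424920e-01,  1.52153094e+00, -1.98095025e-06,
        1.32071956e+00, -6.66187963e-02]), 'joint_velocities': array([ 5.37247887e-04,  4.01894288e-05, -1.92548403e-05,  6.46887807e-04,
       -4.46017593e-04,  6.65950326e-04]), 'joint_torque': array([ 2.12942054e-03, -5.44375706e+01, -3.62371802e+01, -2.72476314e-05,
        3.03842331e-03, -1.72161020e-05]), 'tcp_pos': array([ 0.1470892 , -0.52976106,  0.24976785]), 'eef_rot': array([ 9.90845151e-01,  1.35002200e-01, -3.81730281e-05, -5.40033412e-04]), 'force': array([-0.6807481 , -0.03893067, -0.63456831]), 'moment': array([ 0.01049151,  0.00622702, -0.00761906]), 'grasp_force': 0.0, 'width': 0.08536881228826643} 0.019
```

View pics/top0.png

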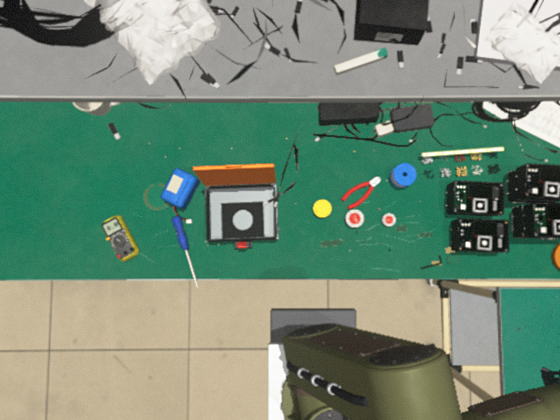

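View pics/scene0.png

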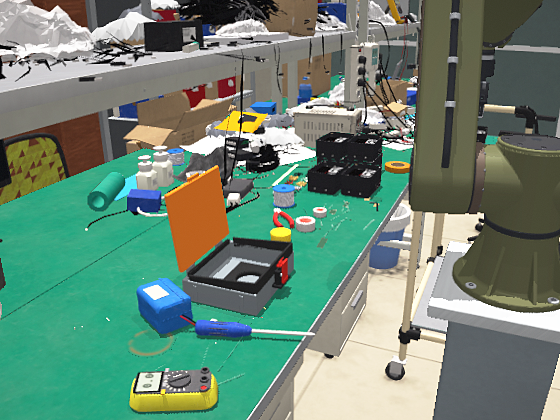

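The top view shows the large white/red tin at (355,218), with a smaller one at (389,220). The case has its nest at (243,219), its latch at (243,245) and its upright lid at (235,172). The cutter is at (362,190), the reel at (403,175) and the driver at (182,240).

```bash
python3 - <<'E'
from h import *
W=np.load('top.npy'); img=cv2.imread('pics/top0.png')[...,::-1].astype(int)
R,G,B=img[...,0],img[...,1],img[...,2]
Z=W[...,2]
vv,uu=np.mgrid[0:420,0:560]
def stat(m,name):
    P=W[m]; print(name,m.sum(),'mean',np.nanmean(P,0).round(4),'med',np.nanmedian(P,0).round(4),'min',np.nanmin(P,0).round(3),'max',np.nanmax(P,0).round(3))
def win(u,v,ru,rv): return (abs(uu-u)<=ru)&(abs(vv-v)<=rv)
stat(win(355,218,15,15)&(Z>.012)&(Z<.04),'tin')
stat(win(355,218,15,15)&(Z>.018)&(Z<.03),'tintop')
stat(win(389,220,11,11)&(Z>.010),'small')
stat(win(322,208,12,12)&(Z>.010),'yellow')
stat(win(362,190,22,20)&(Z>.006)&(R>G+50),'cutter')
stat(win(403,175,14,15)&(Z>.02),'reel')
stat(win(181,240,20,50)&(Z>.006)&(B>R+30),'driver')
stat(win(180,187,20,22)&(Z>.03),'batt')
stat(win(241,215,45,35)&(Z>.035)&(Z<.075)&(abs(R-B)<30),'rim')
stat(win(243,245,12,6)&(R>G+60),'latch')
m=win(243,219,12,12)&(R>120);stat(m,'nestfloor')
m=win(235,175,50,16)&(R>G+50)&(R>150);stat(m,'lid')
P=W[m];P=P[~np.isnan(P[:,0])];c=P.mean(0);print(np.linalg.svd(P-c)[2])
# rim profile lines
for v in (205,219,232): print(v,[(u,*W[v,u].round(3)) for u in range(202,282,4)])
W=np.load('scene.npy'); img=cv2.imread('pics/scene0.png')[...,::-1].astype(int)
R,G,B=img[...,0],img[...,1],img[...,2]
m=win(198,220,34,55)&(R>G+70)&(R>150)&(uu<232);stat(m,'lid scene')
P=W[m];P=P[~np.isnan(P[:,0])];c=np.median(P,0);print(np.linalg.svd(P-c,full_matrices=False)[2])
E
```

```text
tin 283 mean [ 0.5069 -0.082   0.0226] med [ 0.5057 -0.0825  0.023 ] min [ 0.478 -0.106  0.012] max [ 0.547 -0.058  0.032]
tintop 243 mean [ 0.5036 -0.0822  0.0235] med [ 0.503  -0.0825  0.0236] min [ 0.48  -0.106  0.018] max [ 0.546 -0.058  0.029]
small 134 mean [ 0.4995 -0.1809  0.0168] med [ 0.5002 -0.1807  0.0167] min [ 0.475 -0.205  0.011] max [ 0.526 -0.163  0.025]
yellow 254 mean [0.5314 0.009  0.0238] med [0.5315 0.0101 0.0238] min [ 0.506 -0.015  0.01 ] max [0.555 0.033 0.033]
cutter 263 mean [ 0.5736 -0.0966  0.0137] med [ 0.5756 -0.0969  0.0136] min [ 0.532 -0.14   0.007] max [ 0.611 -0.048  0.023]
reel 443 mean [ 0.6237 -0.2208  0.0484] med [ 0.6242 -0.2207  0.05  ] min [ 0.593 -0.255  0.02 ] max [ 0.656 -0.189  0.059]
driver 870 mean [0.5061 0.4112 0.036 ] med [0.5326 0.4092 0.0288] min [0.337 0.352 0.006] max [0.585 0.468 0.068]
batt 986 mean [0.5871 0.4014 0.0694] med [0.5888 0.404  0.0606] min [0.532 0.319 0.03 ] max [0.642 0.459 0.225]
rim 736 mean [0.5132 0.2398 0.0562] med [0.5055 0.2434 0.0564] min [0.424 0.132 0.035] max [0.601 0.338 0.075]
latch 55 mean [0.4278 
[... 3852 characters left out ...]
at64(0.018)), (254, np.float64(0.464), np.float64(0.201), np.float64(0.014)), (258, np.float64(0.464), np.float64(0.19), np.float64(0.019)), (262, np.float64(0.464), np.float64(0.178), np.float64(0.018)), (266, np.float64(0.464), np.float64(0.168), np.float64(0.003)), (270, np.float64(0.464), np.float64(0.156), np.float64(0.005)), (274, np.float64(0.464), np.float64(0.144), np.float64(0.009)), (278, np.float64(0.464), np.float64(0.133), np.float64(-0.001))]
lid scene 4256 mean [0.6079 0.2476 0.1448] med [0.6059 0.2539 0.146 ] min [ 0.593 -0.389  0.001] max [1.001 0.34  0.228]
[[-0.2492655   0.96292955  0.10311838]
 [-0.07307738  0.08747334 -0.99348282]
 [-0.96567407 -0.25517661  0.04856428]]
```

Call:
arm_command(commands=[{"turn":1},{"turn":1},{"turn":0.6},{"tx":0.74,"ty":-0.93},{"tx":0.74,"ty":-0.93},{"tx":0.74,"ty":-0.93},{"tx":0.74,"ty":-0.93},{"tx":0.74,"ty":-0.93},{"tx":0.74,"ty":-0.93},{"tx":0.74,"ty":-0.93},{"tx":0.74,"ty":-0.93},{"tx":0.74,"ty":-0.93}])

```text
schema error: expected keys claw, tx, ty, tz, turn
```

Call:
arm_command(commands=[{"tx":0.74,"ty":-0.93},{"tx":0.74,"ty":-0.93},{"tx":0.74,"ty":-0.93},{"tx":0.74,"ty":-0.93},{"tx":0.74,"ty":-0.93},{"tx":0.74,"ty":-0.93},{"tx":0.74,"ty":-0.93,"tz":0.5},{"tz":1},{"tz":1},{}])

```text
schema error: expected keys claw, tx, ty, tz, turn
```

All keys are needed in every row.

Call:
arm_command(commands=[{"claw":85,"tx":0,"ty":0,"tz":0,"turn":1},{"claw":85,"tx":0,"ty":0,"tz":0,"turn":1},{"claw":85,"tx":0,"ty":0,"tz":0,"turn":0.6},{"claw":85,"tx":0.74,"ty":-0.93,"tz":0,"turn":0},{"claw":85,"tx":0.74,"ty":-0.93,"tz":0,"turn":0},{"claw":85,"tx":0.74,"ty":-0.93,"tz":0,"turn":0},{"claw":85,"tx":0.74,"ty":-0.93,"tz":0,"turn":0},{"claw":85,"tx":0.74,"ty":-0.93,"tz":0,"turn":0},{"claw":85,"tx":0.74,"ty":-0.93,"tz":0,"turn":0},{"claw":85,"tx":0.74,"ty":-0.93,"tz":0,"turn":0},{"claw":85,"tx":0.74,"ty":-0.93,"tz":0,"turn":0},{"claw":85,"tx":0,"ty":0,"tz":0,"turn":0}])

```text
clock: 1.1
tcp_pos: [0.3275, -0.3033, 0.2503]
eef_rot: [1.0, 0.001, 0.0, -0.0]
force: [-0.6, -0.4, 0.7]
width: 0.085
grasp_force: 0.0
```

Call:
arm_command(commands=[{"claw":85,"tx":0.73,"ty":-0.92,"tz":0,"turn":0},{"claw":85,"tx":0.73,"ty":-0.92,"tz":0,"turn":0},{"claw":85,"tx":0.73,"ty":-0.92,"tz":0,"turn":0},{"claw":85,"tx":0.73,"ty":-0.92,"tz":0,"turn":0},{"claw":85,"tx":0.73,"ty":-0.92,"tz":0,"turn":0},{"claw":85,"tx":0.73,"ty":-0.92,"tz":0,"turn":0},{"claw":80,"tx":0.73,"ty":-0.92,"tz":0,"turn":0},{"claw":80,"tx":0.73,"ty":-0.92,"tz":0,"turn":0},{"claw":80,"tx":0,"ty":0,"tz":1,"turn":0},{"claw":80,"tx":0,"ty":0,"tz":1,"turn":0},{"claw":80,"tx":0,"ty":0,"tz":1,"turn":0},{"claw":80,"tx":0,"ty":0,"tz":0,"turn":0}])

```text
clock: 2.1
tcp_pos: [0.4982, -0.0859, 0.155]
eef_rot: [1.0, -0.001, -0.004, -0.001]
force: [-1.1, -1.3, -1.0]
width: 0.0804
grasp_force: 0.0
```

```bash
python3 - <<'E'
from h import *
c=cam('wrist'); save(c,'w1'); W=world(c); np.save('w1.npy',W)
img=c['img'].astype(int);R,G,B=img[...,0],img[...,1],img[...,2]; Z=W[...,2]
print(r.state()['tcp_pos'])
m=(Z>.019)&(Z<.028)&(abs(W[...,0]-.503)<.045)&(abs(W[...,1]+.0825)<.045)
P=W[m];print(m.sum(),P.mean(0),P.min(0),P.max(0)); 
n,l,s,ce=cv2.connectedComponentsWithStats(m.astype(np.uint8))
k=1+np.argmax(s[1:,4]);pts=W[l==k][:,:2].astype(np.float32);print(s[k],pts.mean(0),cv2.minEnclosingCircle(pts))
E
```

```text
[ 0.49942816 -0.08631928  0.15827745]
3138 [ 0.50471867 -0.08427393  0.02342832] [ 0.47849393 -0.10890826  0.01901195] [ 0.52921935 -0.05904584  0.02562069]
[ 249  158   64   63 3138] [ 0.5047185  -0.08427403] ((0.5038418769836426, -0.08460657298564911), 0.025661025196313858)
```

View pics/w1.png

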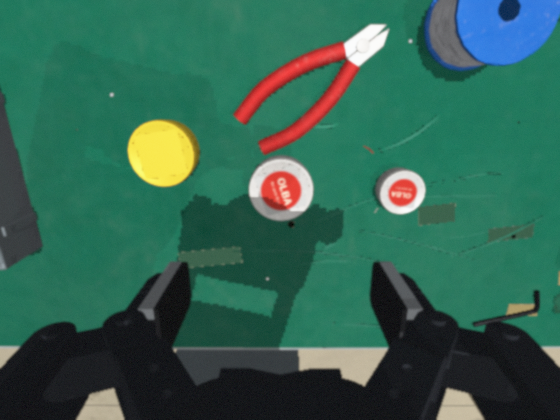

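The wrist view confirms the large tin at (281,190), about (0.504, -0.084). The cutter handle is just behind it at (262,148), clear of fingers closing along y.

Call:
arm_command(commands=[{"claw":80,"tx":0.15,"ty":-0.07,"tz":0.8,"turn":0},{"claw":80,"tx":0,"ty":0,"tz":0.8,"turn":0},{"claw":80,"tx":0,"ty":0,"tz":0.8,"turn":0},{"claw":80,"tx":0,"ty":0,"tz":0.8,"turn":0},{"claw":80,"tx":0,"ty":0,"tz":0.6,"turn":0},{"claw":80,"tx":0,"ty":0,"tz":0.5,"turn":0},{"claw":80,"tx":0,"ty":0,"tz":0,"turn":0},{"claw":80,"tx":0,"ty":0,"tz":0,"turn":0}])

```text
clock: 2.82
tcp_pos: [0.5059, -0.0848, 0.0327]
eef_rot: [1.0, -0.001, 0.001, 0.0]
force: [0.2, 0.5, -0.3]
width: 0.0802
grasp_force: 0.0
```

Call:
arm_command(commands=[{"claw":80,"tx":0,"ty":0,"tz":0.07,"turn":0},{"claw":45,"tx":0,"ty":0,"tz":0,"turn":0},{"claw":45,"tx":0,"ty":0,"tz":0,"turn":0},{"claw":45,"tx":0,"ty":0,"tz":0,"turn":0},{"claw":45,"tx":0,"ty":0,"tz":0,"turn":0},{"claw":45,"tx":0,"ty":0,"tz":0,"turn":0},{"claw":45,"tx":0,"ty":0,"tz":0,"turn":0}])

```text
clock: 3.4
tcp_pos: [0.5056, -0.0845, 0.0307]
eef_rot: [1.0, -0.001, 0.001, 0.0]
force: [-4.9, -0.0, 15.0]
width: 0.0484
grasp_force: 59.4
```

Call:
arm_command(commands=[{"claw":45,"tx":0,"ty":0,"tz":-0.3,"turn":0},{"claw":45,"tx":0,"ty":0,"tz":-1,"turn":0},{"claw":45,"tx":0,"ty":0,"tz":-1,"turn":0},{"claw":45,"tx":0,"ty":0,"tz":-1,"turn":0},{"claw":45,"tx":0,"ty":0,"tz":0,"turn":0},{"claw":45,"tx":0,"ty":0,"tz":0,"turn":0}])

```text
clock: 3.9
tcp_pos: [0.5057, -0.0845, 0.1301]
eef_rot: [1.0, -0.001, 0.002, 0.0]
force: [-0.4, 0.6, -1.3]
width: 0.0482
grasp_force: 62.0
```

```bash
python3 - <<'E'
from h import *
s=r.state();print(s['tcp_pos'],s['width'],s['force'],s['grasp_force'])
a=cam('wrist');b=cam('scene');I=np.vstack([a['img'][-300:,100:460],cv2.resize(b['img'][120:260,200:380],(360,280))]);cv2.imwrite('pics/g1.png',I[...,::-1])
W=world(a);t=s['tcp_pos'];m=(np.hypot(W[...,0]-t[0],W[...,1]-t[1])<.024)&(abs(W[...,2]-t[2])<.03)
P=W[m];print(len(P),P.mean(0)-t,P.min(0)-t,P.max(0)-t)
c=P.mean(0);print(np.linalg.svd(P-c,full_matrices=False)[2][2])
E
```

```text
[ 0.50572172 -0.08451049  0.13012268] 0.04824538725401127 [-0.41209166  0.59825019 -1.29909042] 62.043503522872925
9628 [ 0.00231173 -0.00182785 -0.00667157] [-0.02391887 -0.02390139 -0.02973307] [0.02398759 0.0239683  0.02607729]
[0.17341112 0.25607542 0.95097527]
```

View pics/g1.png

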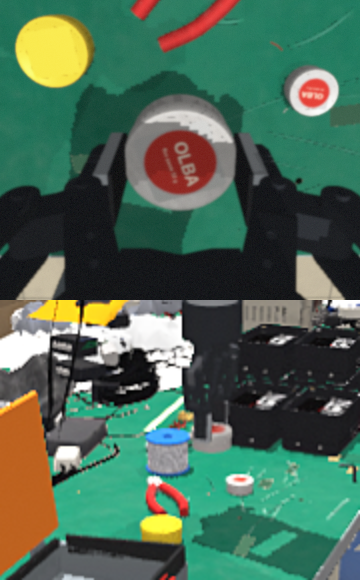

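Tin is held between the fingertips, visible at (180,155); I check its tilt numerically.

```bash
python3 - <<'E'
from h import *
t=r.state()['tcp_pos'];a=cam('wrist');W=world(a);img=a['img'].astype(int)
q=img[...,0]; d=W-t
m=(abs(d[...,1])<.019)&(abs(d[...,0])<.03)&(d[...,2]<.01)&(d[...,2]>-.04)
for x in np.arange(-.028,.03,.004):
    k=m&(abs(d[...,0]-x)<.002)&(abs(d[...,1])<.01); 
    if k.sum(): print(round(x,3),k.sum(),(np.percentile(d[k][:,2],[5,50,95])*1000).round(1))
red=(img[...,0]>img[...,1]+60)&m
P=d[red];print(P.mean(0));n=np.linalg.svd(P-P.mean(0),full_matrices=False)[2][2];print(n)
E
```

```text
-0.028 18 [-8.4 -7.4 -6.6]
-0.024 312 [-8.4 -7.3 -6.4]
-0.02 306 [-8.4 -7.5 -6.5]
-0.016 322 [-8.1 -7.2 -6.3]
-0.012 340 [-8.1 -7.2 -6.4]
-0.008 338 [-8.1 -7.1 -6.3]
-0.004 355 [-8.1 -7.2 -6.4]
0.0 366 [-8.1 -7.2 -6.3]
0.004 385 [-8.2 -7.3 -6.3]
0.008 371 [-8.2 -7.2 -6.4]
0.012 395 [-8.2 -7.3 -6.2]
0.016 413 [-8.6 -7.4 -6.4]
0.02 561 [-27.1  -7.8  -6.5]
0.024 574 [-27.1 -12.7  -6.8]
[-0.00148343  0.00232716 -0.00722509]
[ 1.28937664e-04 -9.48271932e-04  9.99999542e-01]
```

Call:
arm_command(commands=[{"claw":45,"tx":0,"ty":-0.5,"tz":-0.4,"turn":0},{"claw":45,"tx":-0.25,"ty":-1,"tz":-0.4,"turn":0},{"claw":45,"tx":-0.25,"ty":-1,"tz":-0.4,"turn":0},{"claw":45,"tx":-0.25,"ty":-1,"tz":-0.1,"turn":0},{"claw":45,"tx":-0.25,"ty":-1,"tz":0,"turn":0},{"claw":45,"tx":-0.25,"ty":-1,"tz":0,"turn":0},{"claw":45,"tx":-0.25,"ty":-1,"tz":0,"turn":0},{"claw":45,"tx":-0.25,"ty":-1,"tz":0,"turn":0},{"claw":45,"tx":-0.25,"ty":-1,"tz":0,"turn":0},{"claw":45,"tx":-0.25,"ty":-1,"tz":0,"turn":0},{"claw":45,"tx":-0.25,"ty":-1,"tz":0,"turn":0},{"claw":45,"tx":0,"ty":-0.2,"tz":0,"turn":0}])

```text
clock: 5.05
tcp_pos: [0.429, 0.2398, 0.1661]
eef_rot: [1.0, 0.001, -0.001, 0.0]
force: [0.3, 0.7, -0.8]
width: 0.0479
grasp_force: 62.1
```

Call:
arm_command(commands=[{"claw":45,"tx":0,"ty":0,"tz":0,"turn":0},{"claw":45,"tx":0,"ty":0,"tz":0,"turn":0},{"claw":45,"tx":0,"ty":0,"tz":0,"turn":0}])

```text
clock: 5.3
tcp_pos: [0.4307, 0.2357, 0.1667]
eef_rot: [1.0, -0.001, -0.0, 0.0]
force: [0.0, 0.8, -1.1]
width: 0.0484
grasp_force: 62.1
```

```bash
python3 - <<'E'
from h import *
c=cam('wrist'); save(c,'w2'); W=world(c); np.save('w2.npy',W); print(r.state()['tcp_pos'])
E
```

```text
[0.43079442 0.23565224 0.16685134]
```

View pics/w2.png

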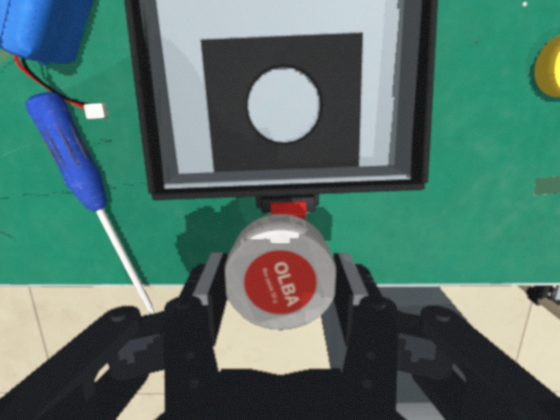

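The nest hole is at (284,105) and the latch at (288,207). The tin sits in the fingers at (280,272).

```bash
python3 - <<'E'
from h import *
W=np.load('w2.npy'); img=cv2.imread('pics/w2.png')[...,::-1].astype(int)
c=cam('wrist')
print('cam',c['M'][:3,3])
m=np.zeros((420,560),np.uint8);m[60:155,235:335]=(img[60:155,235:335,1]>100)
n,l,s,ce=cv2.connectedComponentsWithStats(m);k=l[105,284];
cs,_=cv2.findContours((l==k).astype(np.uint8),cv2.RETR_EXTERNAL,cv2.CHAIN_APPROX_NONE)
pts=max(cs,key=len)[:,0,:].astype(float)
def ray(pts,z):
    p=cv2.undistortPoints(pts.reshape(-1,1,2),c['K'],c['D']).reshape(-1,2)
    d=np.c_[p[:,0],-p[:,1],-np.ones(len(p))]@c['M'][:3,:3].T;o=c['M'][:3,3]
    return o+d*((z-o[2])/d[:,2])[:,None]
for z in(.008,.018):
    Q=ray(pts,z)[:,:2].astype(np.float32); e=cv2.fitEllipse(Q);print(z,e,'bbox',Q.min(0),Q.max(0))
print('depth floor med',np.nanmedian(W[l==k],0))
# tin in fingers
t=r.state()['tcp_pos'];d=W-t
m=(abs(d[...,2]+.0072)<.002)&(np.hypot(d[...,0],d[...,1])<.035)
n,l,s,ce=cv2.connectedComponentsWithStats(m.astype(np.uint8));k=1+np.argmax(s[1:,4]);P=d[l==k]
print('tin',P.mean(0),P.min(0),P.max(0))
# latch front corner & front wall
for u in(200,240,340,380): print(u,[tuple(W[v,u].round(3)) for v in(180,186,190,194)])
E
```

```text
cam [0.50708576 0.23730284 0.29079916]
0.008 ((0.5008389949798584, 0.2347927838563919), (0.05751682072877884, 0.05783914774656296), 152.42893981933594) bbox [0.47175494 0.20580603] [0.5294023  0.26415274]
0.018 ((0.5010598301887512, 0.23488153517246246), (0.055482979863882065, 0.05579391121864319), 152.42953491210938) bbox [0.47300428 0.20691979] [0.52861315 0.2632033 ]
depth floor med [0.50137694 0.23506155 0.00841233]
tin [-0.00033483  0.0018019  -0.00763065] [-0.02729623 -0.02853077 -0.00919661] [ 0.0237946   0.02623225 -0.00522639]
200 [(np.float64(0.446), np.float64(0.3), np.float64(0.037)), (np.float64(0.444), np.float64(0.298), np.float64(0.045)), (np.float64(0.445), np.float64(0.294), np.float64(0.06)), (np.float64(0.444), np.float64(0.293), np.float64(0.068))]
240 [(np.float64(0.448), np.float64(0.268), np.float64(0.043)), (np.float64(0.445), np.float64(0.267), np.float64(0.05)), (np.float64(0.446), np.float64(0.265), np.float64(0.065)), (np.float64(0.444), np.float64(0.265), np.float64(0.069))]
340 [(np.float64(0.448), np.float64(0.193), np.float64(0.045)), (np.float64(0.449), np.float64(0.196), np.float64(0.066)), (np.float64(0.446), np.float64(0.197), np.float64(0.068)), (np.float64(0.424), np.float64(0.184), np.float64(0.0))]
380 [(np.float64(0.448), np.float64(0.163), np.float64(0.048)), (np.float64(0.449), np.float64(0.169), np.float64(0.067)), (np.float64(0.446), np.float64(0.169), np.float64(0.068)), (np.float64(nan), np.float64(nan), np.float64(nan))]
```

Call:
arm_command(commands=[{"claw":45,"tx":0.6,"ty":0.02,"tz":0,"turn":0},{"claw":45,"tx":0.8,"ty":0,"tz":0,"turn":0},{"claw":45,"tx":0.7,"ty":0,"tz":0,"turn":0},{"claw":45,"tx":0.29,"ty":0,"tz":0,"turn":0},{"claw":45,"tx":0,"ty":0,"tz":0.8,"turn":0},{"claw":45,"tx":0,"ty":0,"tz":0.9,"turn":0},{"claw":45,"tx":0,"ty":0,"tz":0.9,"turn":0},{"claw":45,"tx":0,"ty":0,"tz":0.7,"turn":0},{"claw":45,"tx":0,"ty":0,"tz":0.2,"turn":0},{"claw":45,"tx":0,"ty":0,"tz":0,"turn":0},{"claw":45,"tx":0,"ty":0,"tz":0,"turn":0},{"claw":45,"tx":0,"ty":0,"tz":0,"turn":0}])

```text
clock: 6.4
tcp_pos: [0.5029, 0.2362, 0.0638]
eef_rot: [1.0, -0.001, 0.001, -0.0]
force: [0.2, 0.5, -1.2]
width: 0.0484
grasp_force: 62.1
```

Call:
arm_command(commands=[{"claw":45,"tx":0,"ty":0.04,"tz":0.2,"turn":0},{"claw":45,"tx":0,"ty":0,"tz":0.2,"turn":0},{"claw":45,"tx":0,"ty":0,"tz":0.1,"turn":0},{"claw":45,"tx":0,"ty":0,"tz":0.07,"turn":0},{"claw":45,"tx":0,"ty":0,"tz":0,"turn":0},{"claw":45,"tx":0,"ty":0,"tz":0,"turn":0}])

```text
clock: 6.9
tcp_pos: [0.5023, 0.2349, 0.045]
eef_rot: [1.0, -0.001, -0.0, 0.0]
force: [0.1, -0.1, -1.0]
width: 0.0481
grasp_force: 62.1
```

Call:
arm_command(commands=[{"claw":45,"tx":0,"ty":0,"tz":0.05,"turn":0},{"claw":45,"tx":0,"ty":0,"tz":0.05,"turn":0},{"claw":45,"tx":0,"ty":0,"tz":0,"turn":0},{"claw":45,"tx":0,"ty":0,"tz":0,"turn":0}])

```text
clock: 7.23
tcp_pos: [0.5022, 0.2348, 0.0421]
eef_rot: [1.0, -0.001, -0.0, 0.0]
force: [0.3, -0.5, 0.1]
width: 0.0481
grasp_force: 62.1
```

Already inside the hole with no contact. Continue down.

Call:
arm_command(commands=[{"claw":45,"tx":0,"ty":0,"tz":0.04,"turn":0},{"claw":45,"tx":0,"ty":0,"tz":0.03,"turn":0},{"claw":45,"tx":0,"ty":0,"tz":0.03,"turn":0},{"claw":45,"tx":0,"ty":0,"tz":0,"turn":0},{"claw":45,"tx":0,"ty":0,"tz":0,"turn":0}])

```text
clock: 7.65
tcp_pos: [0.5022, 0.2348, 0.039]
eef_rot: [1.0, -0.001, -0.0, 0.0]
force: [0.4, -1.2, -0.9]
width: 0.0483
grasp_force: 62.1
```

Call:
arm_command(commands=[{"claw":45,"tx":0,"ty":0,"tz":0.02,"turn":0},{"claw":54,"tx":0,"ty":0,"tz":0,"turn":0},{"claw":58,"tx":0,"ty":0,"tz":0,"turn":0},{"claw":65,"tx":0,"ty":0,"tz":0,"turn":0},{"claw":70,"tx":0,"ty":0,"tz":0,"turn":0},{"claw":70,"tx":0,"ty":0,"tz":0,"turn":0},{"claw":70,"tx":0,"ty":0,"tz":-0.3,"turn":0},{"claw":70,"tx":0,"ty":0,"tz":-0.8,"turn":0},{"claw":70,"tx":0,"ty":0,"tz":-1,"turn":0},{"claw":70,"tx":0,"ty":0,"tz":-1,"turn":0},{"claw":70,"tx":0,"ty":0,"tz":0,"turn":0},{"claw":70,"tx":0,"ty":0,"tz":0,"turn":0}])

```text
clock: 8.65
tcp_pos: [0.5029, 0.2351, 0.1337]
eef_rot: [1.0, -0.001, 0.002, -0.001]
force: [0.2, 0.7, 0.3]
width: 0.07
grasp_force: 0.0
```

```bash
python3 - <<'E'
from h import *
c=cam('wrist'); save(c,'w3'); W=world(c); print(r.state()['tcp_pos'],r.state()['force'])
k=(abs(W[...,2]-.031)<.006)&(np.hypot(W[...,0]-.5009,W[...,1]-.2349)<.04)
P=W[k];print(len(P),P.mean(0),P.min(0),P.max(0))
n,l,s,ce=cv2.connectedComponentsWithStats(k.astype(np.uint8));i=1+np.argmax(s[1:,4]);P=W[l==i];print(cv2.minEnclosingCircle(P[:,:2].astype(np.float32)),np.median(P,0),np.linalg.svd(P-P.mean(0),full_matrices=False)[2][2])
# lid from top cam
c=cam('top');W=world(c);img=c['img'].astype(int);m=np.zeros((420,560),bool);m[155:192,185:285]=True
m&=(img[...,0]>img[...,1]+50)&(img[...,0]>150)
P=W[m];P=P[np.isfinite(P[:,0])];print('lid',len(P),P.mean(0),P.min(0),P.max(0))
c=cam('scene');W=world(c);img=c['img'].astype(int)
m=(img[...,0]>img[...,1]+70)&(img[...,0]>120)&(abs(W[...,0]-.61)<.06)&(abs(W[...,1]-.24)<.095)&(W[...,2]>.07)
P=W[m];print('scene lid',len(P),P.mean(0),P.min(0),P.max(0));n=np.linalg.svd(P-P.mean(0),full_matrices=False)[2][2];print(n)
E
```

```text
[0.50229702 0.23484965 0.13212523] [ 0.26677507 -0.06425845 -0.70514509]
3797 [0.50190344 0.23683818 0.03133192] [0.47502566 0.21214992 0.02523328] [0.52622164 0.26189035 0.03352096]
((0.5005986094474792, 0.23653185367584229), 0.02576221339404583) [0.502092   0.23659684 0.03139608] [ 0.01122323 -0.00182273  0.99993536]
lid 362 [0.61707235 0.24017382 0.21820608] [ 0.60879844  0.14067473 -0.00258858] [0.66292433 0.37311837 0.23252454]
scene lid 3789 [0.60594286 0.24913847 0.14822847] [0.59250107 0.14513283 0.070073  ] [0.62167259 0.33499243 0.22822504]
[-0.9927403  -0.03241217  0.11582812]
```

View pics/w3.png

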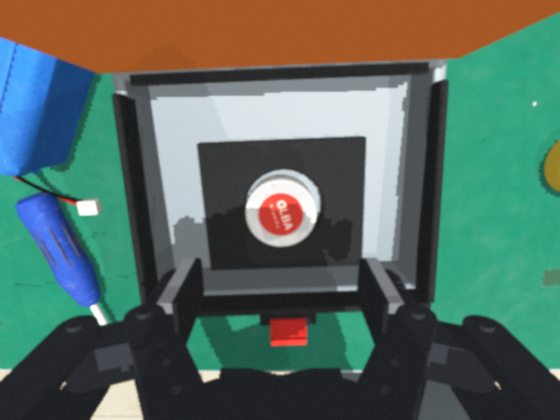

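The tin sits flat in the nest: its top is at 31.4 mm and it is about 1.7 mm off centre. The lid is at about 1.69 rad. I check the space behind it before reaching over.

```bash
python3 - <<'E'
from h import *
W=np.load('top.npy')
for u in (215,240,265): print(u,[tuple(W[v,u].round(3)) for v in(85,95,98,101,105,120,140,155)])
S=np.load('scene.npy')
for M in(W,S):
    m=(M[...,0]>.64)&(M[...,0]<.85)&(abs(M[...,1]-.24)<.12)&(M[...,2]>.03)&(M[...,2]<.6)
    P=M[m];print(len(P), np.percentile(P,[0,5,50,95,100],axis=0).round(3) if len(P) else '')
E
```

```text
215 [(np.float64(0.745), np.float64(0.25), np.float64(0.445)), (np.float64(0.726), np.float64(0.251), np.float64(0.44)), (np.float64(0.72), np.float64(0.251), np.float64(0.441)), (np.float64(0.719), np.float64(0.254), np.float64(0.422)), (np.float64(0.837), np.float64(0.318), np.float64(0.001)), (np.float64(0.793), np.float64(0.318), np.float64(-0.001)), (np.float64(0.734), np.float64(0.317), np.float64(-0.003)), (np.float64(0.688), np.float64(0.316), np.float64(0.003))]
240 [(np.float64(0.747), np.float64(0.201), np.float64(0.438)), (np.float64(0.726), np.float64(0.201), np.float64(0.439)), (np.float64(0.721), np.float64(0.201), np.float64(0.437)), (np.float64(0.719), np.float64(0.202), np.float64(0.423)), (np.float64(0.836), np.float64(0.244), np.float64(0.003)), (np.float64(0.791), np.float64(0.244), np.float64(0.006)), (np.float64(0.734), np.float64(0.244), np.float64(-0.004)), (np.float64(0.689), np.float64(0.244), np.float64(-0.001))]
265 [(np.float64(0.747), np.float64(0.15), np.float64(0.44)), (np.float64(0.727), np.float64(0.15), np.float64(0.437)), (np.float64(0.72), np.float64(0.15), np.float64(0.439)), (np.float64(0.719), np.float64(0.151), np.float64(0.421)), (np.float64(0.838), np.float64(0.171), np.float64(-0.003)), (np.float64(0.792), np.float64(0.171), np.float64(0.002)), (np.float64(0.733), np.float64(0.171), np.float64(-0.0)), (np.float64(0.689), np.float64(0.171), np.float64(-0.001))]
9972 [[0.691 0.121 0.409]
 [0.72  0.136 0.435]
 [0.788 0.262 0.441]
 [0.844 0.35  0.535]
 [0.85  0.36  0.556]]
4427 [[0.691 0.12  0.351]
 [0.72  0.137 0.375]
 [0.739 0.274 0.428]
 [0.831 0.355 0.526]
 [0.85  0.36  0.553]]
```

Call:
arm_command(commands=[{"claw":0,"tx":0,"ty":0,"tz":-0.9,"turn":0},{"claw":0,"tx":0,"ty":0.8,"tz":-0.9,"turn":0},{"claw":0,"tx":0,"ty":1,"tz":0,"turn":0},{"claw":0,"tx":0,"ty":1,"tz":0,"turn":0},{"claw":0,"tx":0,"ty":1,"tz":0,"turn":0},{"claw":0,"tx":0,"ty":1,"tz":0,"turn":0},{"claw":0,"tx":0.7,"ty":0,"tz":0,"turn":0},{"claw":0,"tx":0.8,"ty":0,"tz":0,"turn":0},{"claw":0,"tx":0.8,"ty":0,"tz":0,"turn":0},{"claw":0,"tx":0,"ty":0,"tz":0,"turn":0},{"claw":0,"tx":0,"ty":0,"tz":0,"turn":0}])

```text
clock: 9.72
tcp_pos: [0.571, 0.0906, 0.1838]
eef_rot: [1.0, -0.001, -0.001, 0.0]
force: [-0.2, -0.4, -1.0]
width: 0.0001
grasp_force: 0.0
```

Call:
arm_command(commands=[{"claw":0,"tx":0.6,"ty":0,"tz":0,"turn":0},{"claw":0,"tx":0.7,"ty":0,"tz":0,"turn":0},{"claw":0,"tx":0.6,"ty":0,"tz":0,"turn":0},{"claw":0,"tx":0.5,"ty":0,"tz":0,"turn":0},{"claw":0,"tx":0,"ty":0,"tz":0,"turn":0},{"claw":0,"tx":0,"ty":0,"tz":0,"turn":0},{"claw":0,"tx":0,"ty":0,"tz":0,"turn":0}])

```text
clock: 10.3
tcp_pos: [0.642, 0.0908, 0.185]
eef_rot: [1.0, -0.001, -0.001, 0.0]
force: [-0.6, -0.0, -0.7]
width: 0.0001
grasp_force: 0.0
```

Call:
arm_command(commands=[{"claw":0,"tx":0.2,"ty":-0.3,"tz":0,"turn":0},{"claw":0,"tx":0,"ty":-0.5,"tz":0,"turn":0},{"claw":0,"tx":0,"ty":-0.7,"tz":0,"turn":0},{"claw":0,"tx":0,"ty":-0.7,"tz":0,"turn":0},{"claw":0,"tx":0,"ty":0,"tz":0,"turn":0},{"claw":0,"tx":0,"ty":0,"tz":0,"turn":0}])

```text
clock: 10.8
tcp_pos: [0.6483, 0.1582, 0.1855]
eef_rot: [1.0, 0.0, -0.0, 0.0]
force: [0.3, -0.2, -0.5]
width: 0.0001
grasp_force: 0.0
```

Call:
arm_command(commands=[{"claw":0,"tx":0,"ty":-0.5,"tz":0,"turn":0},{"claw":0,"tx":0,"ty":-0.8,"tz":0,"turn":0},{"claw":0,"tx":0,"ty":-0.8,"tz":0,"turn":0},{"claw":0,"tx":0,"ty":-0.6,"tz":0,"turn":0},{"claw":0,"tx":0,"ty":0,"tz":0,"turn":0},{"claw":0,"tx":0,"ty":0,"tz":0,"turn":0}])

```text
clock: 11.3
tcp_pos: [0.6489, 0.2382, 0.1853]
eef_rot: [1.0, -0.0, -0.0, 0.0]
force: [0.1, -1.2, -0.5]
width: 0.0002
grasp_force: 0.0
```

Call:
arm_command(commands=[{"claw":0,"tx":-0.2,"ty":0,"tz":0,"turn":0},{"claw":0,"tx":-0.2,"ty":0,"tz":0,"turn":0},{"claw":0,"tx":-0.2,"ty":0,"tz":0,"turn":0},{"claw":0,"tx":-0.2,"ty":0,"tz":0,"turn":0},{"claw":0,"tx":-0.2,"ty":0,"tz":0,"turn":0},{"claw":0,"tx":-0.2,"ty":0,"tz":0,"turn":0}])

```text
clock: 11.8
tcp_pos: [0.6127, 0.2374, 0.1857]
eef_rot: [1.0, -0.001, 0.0, -0.0]
force: [2.1, -0.8, 0.6]
width: -0.0001
grasp_force: 0.1
```

Call:
arm_command(commands=[{"claw":0,"tx":-0.25,"ty":0.01,"tz":0,"turn":0},{"claw":0,"tx":-0.25,"ty":0.01,"tz":0,"turn":0},{"claw":0,"tx":-0.25,"ty":0.01,"tz":0,"turn":0},{"claw":0,"tx":-0.25,"ty":0.01,"tz":0,"turn":0},{"claw":0,"tx":-0.25,"ty":0.01,"tz":0,"turn":0},{"claw":0,"tx":-0.25,"ty":0.01,"tz":0,"turn":0}])

```text
clock: 12.3
tcp_pos: [0.5675, 0.236, 0.1855]
eef_rot: [1.0, -0.001, 0.0, -0.0]
force: [4.7, -0.1, -3.5]
width: 0.0003
grasp_force: 2.3
```

```bash
python3 - <<'E'
from h import *
s=r.state();print(s['tcp_pos'],s['force'])
c=cam('scene');save(c,'s2');W=world(c);img=c['img'].astype(int)
m=(img[...,0]>img[...,1]+50)&(img[...,2]<80)&(img[...,0]>90)&(W[...,0]>.45)&(W[...,0]<.66)&(abs(W[...,1]-.24)<.095)&(W[...,2]>.07)
P=W[m];print(len(P));c0=np.median(P,0);n=np.linalg.svd(P-P.mean(0),full_matrices=False)[2][2];print(c0,P.max(0),n,'theta',np.arctan2(abs(n[0]),abs(n[2])))
E
```

```text
[0.56747204 0.23595887 0.18545392] [ 4.7231246  -0.1343867  -3.51898369]
2148
[0.55586794 0.2594679  0.14844229] [0.59585619 0.33499691 0.21435184] [0.90960832 0.02205356 0.41488113] theta 1.142873248565967
```

View pics/s2.png

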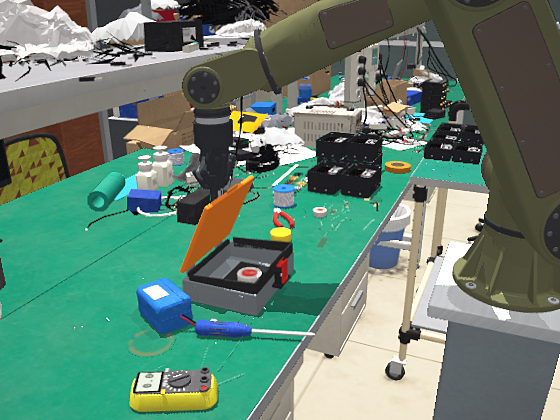

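The scene view shows the lid leaning forward at θ≈1.14 with the fingers behind it, and the tin is still in the nest at (250,273). The geometry model agrees, so I work out the arc from here.

```bash
python3 - <<'E'
import numpy as np
px,pz=.5675,.1855
for th in [1.0,.86,.75,.65,.55,.45,.37,.29,.22,.16]:
    rho=min(.14,(.1065-.005*np.cos(th))/np.sin(th))
    x=.6008-rho*np.cos(th)+.005*np.sin(th)+.011; z=.06+rho*np.sin(th)+.005*np.cos(th)+.019
    print(th,round(rho,3),round(x,4),round(z,4),'units',round((x-px)/.03,2),round((pz-z)/.03,2)); px,pz=x,z
E
```

```text
1.0 0.123 0.5494 0.1855 units -0.6 0.0
0.86 0.136 0.5267 0.1855 units -0.75 0.0
0.75 0.14 0.5128 0.1781 units -0.46 0.25
0.65 0.14 0.5034 0.1677 units -0.31 0.35
0.55 0.14 0.4951 0.1564 units -0.28 0.38
0.45 0.14 0.4879 0.1444 units -0.24 0.4
0.37 0.14 0.4831 0.1343 units -0.16 0.34
0.29 0.14 0.4791 0.1238 units -0.13 0.35
0.22 0.14 0.4763 0.1144 units -0.09 0.31
0.16 0.14 0.4744 0.1062 units -0.06 0.27
```

Call:
arm_command(commands=[{"claw":0,"tx":-0.2,"ty":0.01,"tz":0,"turn":0},{"claw":0,"tx":-0.2,"ty":0.01,"tz":0,"turn":0},{"claw":0,"tx":-0.2,"ty":0.01,"tz":0,"turn":0},{"claw":0,"tx":-0.25,"ty":0.01,"tz":0,"turn":0},{"claw":0,"tx":-0.25,"ty":0.01,"tz":0,"turn":0},{"claw":0,"tx":-0.25,"ty":0.01,"tz":0,"turn":0},{"claw":0,"tx":-0.23,"ty":0.01,"tz":0.12,"turn":0},{"claw":0,"tx":-0.23,"ty":0.01,"tz":0.13,"turn":0},{"claw":0,"tx":-0.15,"ty":0,"tz":0.18,"turn":0},{"claw":0,"tx":-0.15,"ty":0,"tz":0.18,"turn":0}])

```text
clock: 13.18
tcp_pos: [0.5042, 0.2336, 0.1667]
eef_rot: [1.0, -0.001, -0.0, 0.0]
force: [0.9, 0.1, 1.0]
width: -0.0002
grasp_force: 1.0
```

Call:
arm_command(commands=[{"claw":0,"tx":-0.14,"ty":0,"tz":0.19,"turn":0},{"claw":0,"tx":-0.14,"ty":0,"tz":0.19,"turn":0},{"claw":0,"tx":-0.12,"ty":0,"tz":0.2,"turn":0},{"claw":0,"tx":-0.12,"ty":0,"tz":0.2,"turn":0},{"claw":0,"tx":-0.08,"ty":0,"tz":0.17,"turn":0},{"claw":0,"tx":-0.08,"ty":0,"tz":0.17,"turn":0},{"claw":0,"tx":-0.06,"ty":0,"tz":0.17,"turn":0},{"claw":0,"tx":-0.06,"ty":0,"tz":0.17,"turn":0}])

```text
clock: 13.85
tcp_pos: [0.4807, 0.2337, 0.1229]
eef_rot: [1.0, -0.001, -0.0, -0.0]
force: [-0.3, -1.0, 1.9]
width: -0.0002
grasp_force: 0.7
```

Call:
arm_command(commands=[{"claw":0,"tx":-0.05,"ty":0,"tz":0.15,"turn":0},{"claw":0,"tx":-0.05,"ty":0,"tz":0.15,"turn":0},{"claw":0,"tx":-0.03,"ty":0,"tz":0.1,"turn":0},{"claw":0,"tx":-0.03,"ty":0,"tz":0.1,"turn":0},{"claw":0,"tx":0,"ty":0,"tz":0,"turn":0},{"claw":0,"tx":0,"ty":0,"tz":0,"turn":0}])

```text
clock: 14.35
tcp_pos: [0.4761, 0.2337, 0.1083]
eef_rot: [1.0, -0.001, -0.0, 0.0]
force: [0.4, 0.1, 0.7]
width: -0.0003
grasp_force: 0.0
```

Call:
arm_command(commands=[{"claw":0,"tx":-0.03,"ty":0,"tz":0.06,"turn":0},{"claw":0,"tx":-0.03,"ty":0,"tz":0.06,"turn":0},{"claw":0,"tx":-0.03,"ty":0,"tz":0.06,"turn":0},{"claw":0,"tx":-0.02,"ty":0,"tz":0.06,"turn":0},{"claw":0,"tx":-0.02,"ty":0,"tz":0.06,"turn":0},{"claw":0,"tx":0,"ty":0,"tz":0,"turn":0},{"claw":0,"tx":0,"ty":0,"tz":0,"turn":0}])

```text
clock: 14.93
tcp_pos: [0.4721, 0.2337, 0.0993]
eef_rot: [1.0, -0.001, -0.0, 0.0]
force: [-0.6, 0.0, 0.1]
width: 0.0002
grasp_force: 0.0
```

Call:
arm_command(commands=[{"claw":0,"tx":0,"ty":0,"tz":0.04,"turn":0},{"claw":0,"tx":0,"ty":0,"tz":0.04,"turn":0},{"claw":0,"tx":0,"ty":0,"tz":0.04,"turn":0},{"claw":0,"tx":0,"ty":0,"tz":0,"turn":0},{"claw":0,"tx":0,"ty":0,"tz":0,"turn":0},{"claw":0,"tx":0,"ty":0,"tz":0,"turn":0}])

```text
clock: 15.43
tcp_pos: [0.4722, 0.2337, 0.0958]
eef_rot: [1.0, -0.001, -0.0, -0.0]
force: [-1.1, 0.2, 2.2]
width: 0.0
grasp_force: 0.8
```

Call:
arm_command(commands=[{"claw":0,"tx":0,"ty":0,"tz":0.03,"turn":0},{"claw":0,"tx":0,"ty":0,"tz":0.03,"turn":0},{"claw":0,"tx":0,"ty":0,"tz":0,"turn":0},{"claw":0,"tx":0,"ty":0,"tz":0,"turn":0}])

```text
clock: 15.77
tcp_pos: [0.4721, 0.2337, 0.094]
eef_rot: [1.0, -0.001, -0.0, 0.0]
force: [-4.5, -0.3, 4.1]
width: -0.0001
grasp_force: 2.2
```

Call:
arm_command(commands=[{"claw":0,"tx":0,"ty":0,"tz":0.03,"turn":0},{"claw":0,"tx":0,"ty":0,"tz":0,"turn":0},{"claw":0,"tx":0,"ty":0,"tz":0.03,"turn":0},{"claw":0,"tx":0,"ty":0,"tz":0,"turn":0},{"claw":0,"tx":0,"ty":0,"tz":0,"turn":0}])

```text
clock: 16.18
tcp_pos: [0.4721, 0.2337, 0.0923]
eef_rot: [1.0, -0.001, -0.0, -0.0]
force: [-4.3, 0.1, 5.8]
width: -0.0
grasp_force: 3.0
```

Call:
arm_command(commands=[{"claw":0,"tx":0,"ty":0,"tz":0.03,"turn":0},{"claw":0,"tx":0,"ty":0,"tz":0,"turn":0},{"claw":0,"tx":0,"ty":0,"tz":0,"turn":0}])

```text
clock: 16.43
tcp_pos: [0.4721, 0.2337, 0.0915]
eef_rot: [1.0, -0.001, -0.0, -0.0]
force: [-4.9, -0.4, 6.4]
width: 0.0003
grasp_force: 3.3
```

Call:
arm_command(commands=[{"claw":0,"tx":0,"ty":0,"tz":0.03,"turn":0},{"claw":0,"tx":0,"ty":0,"tz":0,"turn":0},{"claw":0,"tx":0,"ty":0,"tz":0.03,"turn":0},{"claw":0,"tx":0,"ty":0,"tz":0,"turn":0},{"claw":0,"tx":0,"ty":0,"tz":0,"turn":0}])

```text
clock: 16.85
tcp_pos: [0.472, 0.2337, 0.0896]
eef_rot: [1.0, -0.001, -0.0, 0.0]
force: [-4.6, 0.3, 5.9]
width: -0.0001
grasp_force: 3.3
```

Call:
arm_command(commands=[{"claw":0,"tx":0,"ty":0,"tz":0.03,"turn":0},{"claw":0,"tx":0,"ty":0,"tz":0,"turn":0},{"claw":0,"tx":0,"ty":0,"tz":0,"turn":0}])

```text
clock: 17.1
tcp_pos: [0.472, 0.2337, 0.0887]
eef_rot: [1.0, -0.001, -0.0, 0.0]
force: [-5.2, -0.3, 6.5]
width: 0.0001
grasp_force: 3.3
```

Call:
arm_command(commands=[{"claw":0,"tx":0,"ty":0,"tz":0.02,"turn":0},{"claw":0,"tx":0,"ty":0,"tz":0,"turn":0},{"claw":0,"tx":0,"ty":0,"tz":0,"turn":0}])

```text
clock: 17.35
tcp_pos: [0.4719, 0.2337, 0.0881]
eef_rot: [1.0, -0.001, -0.0, 0.0]
force: [-6.6, -0.5, 7.4]
width: 0.0003
grasp_force: 3.6
```

Call:
arm_command(commands=[{"claw":0,"tx":0,"ty":0,"tz":0.03,"turn":0},{"claw":0,"tx":0,"ty":0,"tz":0,"turn":0},{"claw":0,"tx":0,"ty":0,"tz":0,"turn":0}])

```text
clock: 17.6
tcp_pos: [0.472, 0.2337, 0.0872]
eef_rot: [1.0, -0.001, -0.0, 0.0]
force: [-5.5, -0.8, 7.0]
width: 0.0002
grasp_force: 3.3
```

Call:
arm_command(commands=[{"claw":0,"tx":0,"ty":0,"tz":0.03,"turn":0},{"claw":0,"tx":0,"ty":0,"tz":0,"turn":0},{"claw":0,"tx":0,"ty":0,"tz":0,"turn":0}])

```text
clock: 17.85
tcp_pos: [0.472, 0.2337, 0.0862]
eef_rot: [1.0, -0.001, -0.0, 0.0]
force: [-3.9, 0.7, 4.8]
width: -0.0001
grasp_force: 2.3
```

Call:
arm_command(commands=[{"claw":0,"tx":0,"ty":0,"tz":0.02,"turn":0},{"claw":0,"tx":0,"ty":0,"tz":0,"turn":0},{"claw":0,"tx":0,"ty":0,"tz":0,"turn":0}])

```text
clock: 18.1
tcp_pos: [0.4721, 0.2337, 0.0857]
eef_rot: [1.0, -0.001, -0.0, -0.0]
force: [-5.3, -0.3, 5.6]
width: -0.0002
grasp_force: 3.1
```

Call:
arm_command(commands=[{"claw":0,"tx":0,"ty":0,"tz":0.02,"turn":0},{"claw":0,"tx":0,"ty":0,"tz":0,"turn":0},{"claw":0,"tx":0,"ty":0,"tz":0,"turn":0}])

```text
clock: 18.35
tcp_pos: [0.4721, 0.2337, 0.0853]
eef_rot: [1.0, -0.001, -0.0, -0.0]
force: [-5.8, -1.3, 8.0]
width: -0.0003
grasp_force: 4.1
```

Call:
arm_command(commands=[{"claw":0,"tx":0,"ty":0,"tz":0.02,"turn":0},{"claw":0,"tx":0,"ty":0,"tz":0,"turn":0},{"claw":0,"tx":0,"ty":0,"tz":0,"turn":0}])

```text
clock: 18.6
tcp_pos: [0.4721, 0.2337, 0.0847]
eef_rot: [1.0, -0.001, -0.0, -0.0]
force: [-6.3, -1.9, 8.8]
width: 0.0
grasp_force: 4.7
```

Call:
arm_command(commands=[{"claw":0,"tx":0,"ty":0,"tz":0.02,"turn":0},{"claw":0,"tx":0,"ty":0,"tz":0,"turn":0},{"claw":0,"tx":0,"ty":0,"tz":0,"turn":0}])

```text
clock: 18.85
tcp_pos: [0.4721, 0.2337, 0.0846]
eef_rot: [1.0, -0.001, -0.0, -0.0]
force: [-9.9, -2.6, 15.8]
width: 0.0001
grasp_force: 8.0
```

Call:
arm_command(commands=[{"claw":0,"tx":0,"ty":0,"tz":0.01,"turn":0},{"claw":0,"tx":0,"ty":0,"tz":0,"turn":0},{"claw":0,"tx":0,"ty":0,"tz":0,"turn":0}])

```text
clock: 19.1
tcp_pos: [0.4721, 0.2338, 0.0846]
eef_rot: [1.0, -0.001, -0.0, -0.0]
force: [-11.7, -2.6, 19.9]
width: 0.0001
grasp_force: 9.8
```

About 20 N down on the pad, with force climbing steeply, which is the stop. Lift off and check the lid.

Call:
arm_command(commands=[{"claw":0,"tx":0,"ty":0,"tz":-0.05,"turn":0},{"claw":0,"tx":0,"ty":0,"tz":-0.05,"turn":0},{"claw":0,"tx":0,"ty":0,"tz":-0.1,"turn":0},{"claw":0,"tx":0,"ty":0,"tz":-0.4,"turn":0},{"claw":0,"tx":0,"ty":0,"tz":-0.9,"turn":0},{"claw":0,"tx":0,"ty":0,"tz":-1,"turn":0},{"claw":0,"tx":0,"ty":0,"tz":-1,"turn":0},{"claw":0,"tx":0,"ty":0,"tz":0,"turn":0},{"claw":0,"tx":0,"ty":0,"tz":0,"turn":0}])

```text
clock: 19.85
tcp_pos: [0.4729, 0.2338, 0.1899]
eef_rot: [1.0, -0.001, 0.002, -0.001]
force: [-0.5, -0.2, -0.1]
width: -0.0001
grasp_force: 0.0
```

```bash
python3 - <<'E'
from h import *
s=r.state();print(s['clock'],s['tcp_pos'],s['force'])
c=cam('wrist');W=world(c);img=c['img'].astype(int);save(c,'w4')
m=(img[...,0]>img[...,1]+50)&(img[...,2]<90)&(abs(W[...,1]-.236)<.095)&(W[...,0]>.45)&(W[...,0]<.6)&(W[...,2]>.03)&(W[...,2]<.12)
P=W[m];print(len(P),P.min(0),P.max(0));n=np.linalg.svd(P-np.median(P,0),full_matrices=False)[2][2];print(n,'theta',n[0]/n[2])
k=np.abs(P[:,0]-.47)<.006;print('z at pad x',np.median(P[k][:,2]),'z near hinge',np.median(P[P[:,0]>.57][:,2]))
E
```

```text
19.85 [0.47285354 0.23383268 0.18986689] [-0.48045053 -0.19196541 -0.08754276]
52147 [0.45000224 0.14100627 0.06060705] [0.59999652 0.33099991 0.06925099]
[-2.75339035e-03  5.01386678e-04 -9.99996084e-01] theta 0.0027534011341750196
z at pad x 0.0656829913163562 z near hinge 0.06542169193297545
```

View pics/w4.png

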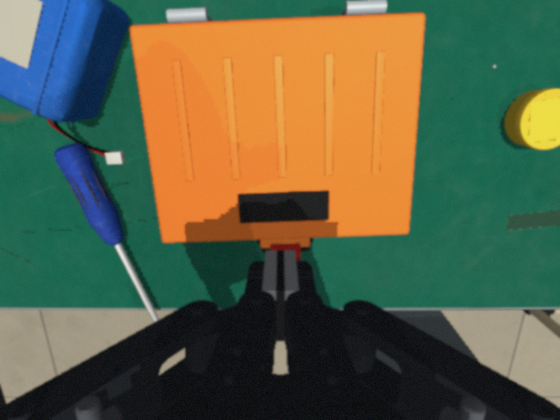

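The lid is level (θ≈0) with nothing pressing on it and its lip is under the red tongue at (285,248), so it is latched.

```bash
python3 -c "
from bench import r
print(r.hand_in())"
```

```text
the job is handed in; nothing more can be done
None
```

The flux tin is flat in its nest and the lid is latched shut at about 0 rad with the arm clear. I handed the job in at about 20 s; no verdict came back.

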